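# Tuck the slide carrier under the stage's hold-down leaf and keep it pressed flat

### The arm

A 6-joint arm with a two-finger parallel gripper is mounted at the origin on the work surface. World frame = base frame: x ahead of the robot, y to its left, z up, the work surface at z = 0. Lengths are in mm, angles in rad, forces in N, time in s.
With the tool pointing down it reaches from about 300 to 775 mm from the base axis. Payload 14.6 kg.
Tool frame: the origin (TCP) lies at the very end of the fingers, on their centre line; the grasp point (between the pads) lies 19 mm behind it; z points along the fingers, y is the line along which they close (so a half turn about z gives the same grasp; the last joint's range is limited). The gripper opens to 94 mm and grips with 3 to 60 N. Pads are 16 mm wide; open, the fingers measure 119 mm over their backs; the gripper's body (75 mm by 177 mm) begins 78 mm behind the grasp point.
Start: joints at [1.112, 0.3, 1.521, -0, 1.321, -0.067], TCP at [210.015, 508.314, 205.446] pointing down, gripper open.
Joint ranges: [-3.03, 3.03], [-0.79, 2.21], [0.23, 2.52], [-1.04, 4.18], [0, 3.07], [-2.55, 2.55]. Speed limits (rad/s): [2.22, 2.22, 2.57, 3.14, 3.14, 3.14].

### API

Orientations are given as [roll, pitch, yaw] about the fixed x, y, z axes, in that order (R = Rz(yaw) Ry(pitch) Rx(roll)).
In Python, from cell import manip, camera, get_calibration gives the robot as it stands. The module is installed in compiled form; this text tells all that it offers.
- The arm moves only by the tool jog_arm, never from a script. Its argument "plan" is one flat list of numbers, 6 for each row, row after row: the shift along the world's x, y, z in m, then the turn, a rotation vector about the world's x, y, z in degrees. A call has 1 to 20 rows; each row is the pose to reach, as a shift and turn from the pose commanded when the call began; what a row does not reach only later rows make up. A row lasts 1/10 s, in which the tool goes at most 50 mm and 8.59 degrees, less where a joint would pass 70% of its speed; a pose out of reach is approached as far as the arm can. A call with a gripper value outside its range is refused whole. "claw" is the finger opening in m, from 0 to 0.094, set as the call begins (left out, the last holds). The fingers move at their own pace and stop on an object; "force" is the grip in N (left out, the last holds). Time passes only in rows, so rows that repeat a pose let the fingers close. It gives the time, the measured TCP pose, the force, the opening and the grip force at its end, in the units of the state.
- manip.read_state(): the state, without advancing time (a new reading comes with each control period).
- camera(name): name is "side" or "top" or "wrist"; returns (picture, depth): 384x512x3 uint8, red, green, blue; 384x512 float32, mm along the optical axis (not along the pixel's ray), 0 where there is no reading.
- get_calibration(name): a dict with "fx", "fy", "cx", "cy" (pixels), "k1" (the pictures are not rectified: a ray, as slopes to the right and down, at radius r is drawn at 1 + k1 r^2 times it, then the intrinsics apply), "origin" and "attitude" of the camera in the world. Camera axes: x right, y down, z forward; pixel columns grow to the right and rows downward; lengths in mm; the calibration is good to about 2 mm. A picture is of the moment at which its call begins: read the wrist's pose just before it. get_calibration takes no time and is no camera call; for the wrist camera it gives the pose at the moment of the call.
- manip.sign_off(): hands the job in; it is judged then, once.
The state is a dict: "clock": time; "joints": joint angles; "qd": joint speeds; "effort": joint torques, N m; "eef_pos": TCP position; "eef_rot": TCP orientation; "wrist_force": force on the tool from outside, world axes, zero at the start; "moment": the same for the moment, N m; "finger_gap": finger opening in mm; "finger_force": force on a finger pad.
Only numpy, scipy, OpenCV 4.12 (cv2) and the standard library are available. Lean on these libraries where they do the work, as an engineer would, in place of code of your own. Each camera call takes 0.05 s, during which the arm holds its last target. There are 200 camera calls.

### The job

Pick up the aluminium slide carrier by its orange handle and, keeping it roughly level, tuck its free front edge under the blue hinged leaf of the black mounting stage, square and centred, right up to the stop, without lifting the leaf. Then press the carrier down flat on the stage, firmly but gently (about the weight of a kilogram), and finish while still holding it pressed there. Leave the glassware, bottles and boxes around it where they are.

Things in the scene. Friction and masses are not known exactly. Their poses are not given: they have to be found in the camera images.
- carrier_handle (a point): Centre of the orange handle (16 x, 40 y, 40 mm tall) on the loose slide carrier: aluminium plate 160 (x) x 80 (y) x 5 mm, 160-260 g, two glass slides fixed on it, flat on the bench at first. The handle's centre is 45 mm behind (-x) the plate's centre on its centre line, 25 mm above the plate's underside. Axes: +x from handle to the front edge that goes under the leaf, z up.
- carrier_edge (a point): Middle of the carrier's front edge, at its underside: 125 mm ahead (+x) of the handle's centre and 25 mm below it. Same axes as the carrier.
- stage: Black stage fixed to the bench, 200 (x) x 120 (y) x 20 mm tall, white lane on its flat top (the deck, z = 20 mm). Origin: centre of its underside. +x points to the leaf end; the carrier goes in along +x. The blue leaf, 100 mm wide, lies over the deck, its flat underside 10 mm above it and covering x = 39 to 75 mm, where a cream stop bar 10 mm tall begins.
- stop (a point): Middle of the foot of the stop bar's face, 75 mm along +x from the stage's origin, at deck height. The carrier's front edge is home when it reaches this. Axes as the stage.
- leaf_lip (a point): Middle of the upturned lip at the leaf's free edge, at x = 30 mm of the stage and 39 mm above the bench when down. The lip slants up from x = 39 mm (10 mm over the deck) to x = 30 mm (about 17 mm over the deck). Axes turn with the leaf.
- leaf (a joint): Angle of the blue leaf about its hinge at the stop end (rad): 0 = lying down, at rest on its limit; grows as it is lifted. A weak spring holds it down: about 1 N under the lip raises it.
- ethanol: Bystander, to be left alone: white plastic bottle, 70 dia x 150 tall mm; origin at the centre of its underside.
- reagent: Bystander, to be left alone: clear glass bottle with red cap, 66 dia x 160 tall mm; origin at the centre of its underside.
- beaker: Bystander, to be left alone: small glass beaker, 70 dia x 90 tall mm; origin at the centre of its underside.
- slidebox: Bystander, to be left alone: closed blue slide box, 100 x 160 x 35 mm; origin at the centre of its underside.
- dish: Bystander, to be left alone: clear covered culture dish with beige filling, 60 dia x 17 tall mm; origin at the centre of its underside.
- stainjar: Bystander, to be left alone: amber glass jar with black lid, 50 dia x 70 tall mm; origin at the centre of its underside.
Mind the look-alikes: they are no part of the job. What is shaped like the part that bears carrier_handle but green or pink is not meant.

How it is judged (in metres and radians):
On the way, in this order (a step that is already met when the one before it is completed fails the run):
1. the carrier is lifted off the bench (height (world z) of carrier_edge above 0.012 m), for 0.1 s.
2. its front edge is under the leaf, at least 8 mm past the start of the leaf's flat part, between deck and leaf (x of carrier_edge in the frame of stage above 0.047 m and z of carrier_edge in the frame of stage between 0.016 and 0.028 m and y of carrier_edge in the frame of stage between -0.02 and 0.02 m), for 0.1 s.
At the end, for the whole second after the job is handed in: The carrier lies flat on the deck (within 2.5 mm and 0.04 rad), its front edge under the leaf and within 8 mm of the stop, centred to 12 mm and square to 0.12 rad, the leaf lying down (under 0.04 rad), and the fingers hold the carrier pressed on the stage with 4.5 to 30 N (x of carrier_edge in the frame of stage between 0.067 and 0.079 m and y of carrier_edge in the frame of stage between -0.012 and 0.012 m and z of carrier_edge in the frame of stage between 0.016 and 0.0225 m and angle between the x axis of carrier_handle and the x axis of stage, either way round below 0.12 rad and angle between carrier_handle's own z axis and vertical below 0.04 rad and contact force between carrier and stage between 4.5 and 30 N and contact force between the fingers and carrier above 2 N and value of joint leaf below 0.04 rad); the arm keeps its last pose, push and grip.
It fails at once if the leaf is lifted (more than 0.12 rad, 6 mm at its lip) (value of joint leaf above 0.12 rad).
It fails at once if the carrier is tipped more than 0.5 rad (angle between carrier_handle's own z axis and vertical above 0.5 rad).
It fails at once if the carrier is pressed on the stage with more than 60 N (contact force between carrier and stage above 60 N).
It fails at once if a bystander is moved more than 30 mm (distance of any of ethanol, reagent, beaker, slidebox, dish, stainjar from where it was at the start of the episode above 0.03 m).
It also fails if it takes over 48 s, if anything falls off the work surface, if the arm or the gripper's body presses on something with over 40 N, if the wrist force passes 120 N, or if a joint passes its speed limit or range.

## Working session

There is one attempt and no reset: what is moved stays moved. The work goes in short steps, Python scripts to look and compute and a tool call to move; the robot and the scene stay as the last step left them, time stands still between calls to the robot, and variables do not carry over. Pictures are saved under pics/ and viewed, at most 10 in all, crops included, and the job is handed in when it is done.

Besides the shell and the picture viewer there is one more tool, called after "Emit:" by a JSON object that holds its "fn" and its "kwargs". jog_arm: Moves the arm, as the interface text tells. Its arguments: {"type":"object","properties":{"plan":{"type":"array"},"claw":{"type":"number"},"force":{"type":"number"}},"required":["plan"]}

```bash
mkdir -p pics; cat > h.py <<'E'
import numpy as np, cv2
from cell import manip, camera, get_calibration
from scipy.spatial.transform import Rotation as R
def att(c):
    a=np.array(c["attitude"],float)
    if a.shape==(3,3): return a
    return (R.from_quat(a) if a.size==4 else R.from_euler('xyz',a)).as_matrix()
def rays(c,uv):
    uv=np.atleast_2d(np.asarray(uv,float))
    d=np.c_[(uv[:,0]-c["cx"])/c["fx"],(uv[:,1]-c["cy"])/c["fy"]]
    s=d.copy()
    for _ in range(20): s=d/(1+c["k1"]*(s**2).sum(1))[:,None]
    return np.c_[s,np.ones(len(s))]
def onplane(c,uv,z):
    r=rays(c,uv)@att(c).T; o=np.array(c["origin"])
    return o+r*((z-o[2])/r[:,2])[:,None]
def bydepth(c,uv,dep):
    return np.array(c["origin"])+(rays(c,uv)*np.asarray(dep)[:,None])@att(c).T
E
python3 - <<'E'
from h import *
print(manip.read_state())
for n in ["side","top"]:
    c=get_calibration(n); print(n,c)
    p,d=camera(n); np.savez(f"{n}0.npz",p=p,d=d); cv2.imwrite(f"pics/{n}0.png",p[...,::-1])
E
```

```text
{'clock': 0.0, 'joints': array([ 1.11241288e+00,  3.00474949e-01,  1.52159241e+00,  8.46802922e-06,
        1.32068698e+00, -6.65945849e-02]), 'qd': array([ 2.47632705e-04, -8.74757028e-04, -1.04821521e-03,  3.67435478e-04,
       -4.81067398e-04,  8.44805639e-05]), 'effort': array([-3.64042153e-04, -5.31805086e+01, -3.52731228e+01,  7.07781245e-02,
        2.44599703e-02, -1.13203441e-04]), 'eef_pos': array([209.89396112, 508.08840097, 204.87942317]), 'eef_rot': array([-3.14043408e+00, -8.54890739e-05,  2.74980164e+00]), 'wrist_force': array([ 1.46379807, -0.40292682, -0.00925322]), 'moment': array([ 0.05996452,  0.01489447, -0.00606402]), 'finger_force': 0.0, 'finger_gap': 94.24139735394103}
side {'fx': 382.8065458012028, 'fy': 382.8065458012028, 'cx': 254.09570586494004, 'cy': 195.95730865170182, 'k1': 0.02877608788743959, 'origin': array([ 456.1654241 , -994.19494731,  757.5597073 ]), 'attitude': array([-2.16706035,  0.00813777, -0.07534646])}
top {'fx': 476.4439662639453, 'fy': 476.4439662639453, 'cx': 254.80766137684532, 'cy': 191.74064974887267, 'k1': -0.04241131998161176, 'origin': array([ 262.04179149,  -12.7425146 , 1545.24908366]), 'attitude': array([-2.94687065e+00, -1.34899268e-03, -1.55760321e+00])}
```

View pics/top0.png

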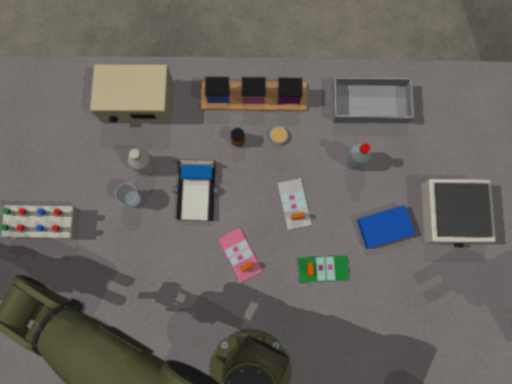

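View pics/side0.png

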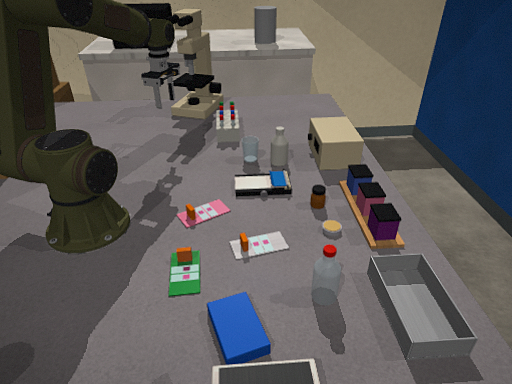

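The top view shows the aluminium carrier around (294,204) with its handle at (298,216), toward the robot. The stage is around (196,190) with its blue leaf at (196,172), pointing roughly to world +x. The pink and green look-alikes are at (240,255) and (324,268), and the side view agrees.

```bash
python3 - <<'E'
from h import *
def rect(mask,roi):
    m=np.zeros(mask.shape,np.uint8); x0,y0,x1,y1=roi; m[y0:y1,x0:x1]=mask[y0:y1,x0:x1]
    n,l,s,ce=cv2.connectedComponentsWithStats(m); k=1+np.argmax(s[1:,4]); 
    ys,xs=np.where(l==k); return np.c_[xs,ys].astype(float),s[k]
c=get_calibration("top"); f=np.load("top0.npz"); p,d=f["p"],f["d"]
hsv=cv2.cvtColor(p,cv2.COLOR_RGB2HSV); H,S,V=cv2.split(hsv)
for y,x in [(195,285),(216,298),(200,196),(172,196),(190,180),(162,196)]: print((x,y),p[y,x],d[y,x])
def rep(name,mask,roi,z):
    uv,s=rect(mask,roi); P=onplane(c,uv,z)[:,:2].astype(np.float32)
    r=cv2.minAreaRect(P); print(name,"bbox",s,"centroid",P.mean(0).round(1),"rect",np.round(r[0],1),np.round(r[1],1),round(r[2],1))
    dd=d[uv[:,1].astype(int),uv[:,0].astype(int)]; ok=dd>0
    print("   depth z",np.percentile(bydepth(c,uv[ok],dd[ok])[:,2],[10,50,90]).round(1))
carr=((V>120)&(S<60))|((H<15)&(S>150)&(V>120))
m=cv2.morphologyEx(((V>115)).astype(np.uint8),cv2.MORPH_CLOSE,np.ones((5,5)))
rep("carrier",m,(265,170,325,240),5)
rep("handle",((H<15)&(S>150)&(V>100)).astype(np.uint8),(280,205,312,225),45)
rep("leaf",((H>95)&(H<125)&(S>120)&(V>60)).astype(np.uint8),(175,155,222,225),32)
rep("lane",((S<60)&(V>130)).astype(np.uint8),(175,178,222,225),20)
rep("stage",cv2.morphologyEx((V<45).astype(np.uint8),cv2.MORPH_CLOSE,np.ones((31,31))),(172,150,222,226),20)
E
```

```text
(285, 195) [161 177 173] 1569.0815
(298, 216) [175  85  10] 1516.7883
(196, 200) [189 189 179] 1545.3429
(196, 172) [ 18  91 149] 1558.0618
(180, 190) [32 33 32] 1559.658
(196, 162) [146 141 130] 1552.3092
carrier bbox [ 265  170   60   70 4165] centroid [ 525.8 -141.1] rect [ 526.6 -143. ] [230.4 196.5] 0.5
   depth z [-3.7  1.4  7.6]
handle bbox [292 213  12   6  57] centroid [ 482.7 -148.2] rect [ 482.8 -147.7] [16.1 35.2] 0.7
   depth z [36.9 44.  49.1]
leaf bbox [180 165  33  16 457] centroid [624.5 182.6] rect [622.  182.3] [ 50.3 104.9] 0.7
   depth z [27.7 32.9 37.8]
lane bbox [ 181  179   28   41 1023] centroid [533.4 183.7] rect [535.7 183.4] [ 84.8 132.5] 89.3
   depth z [15.7 20.2 24.7]
stage bbox [ 177  167   38   53 1403] centroid [537.3 181.2] rect [557.6 181.6] [173.  117.2] 0.2
   depth z [15.5 19.9 24.6]
```

Emit:
{"fn": "jog_arm", "kwargs": {"plan": [0.3,-0.65,0.09,0,0,-58,0.3,-0.65,0.09,0,0,-58,0.3,-0.65,0.09,0,0,-58,0.3,-0.65,0.09,0,0,-58,0.3,-0.65,0.09,0,0,-58,0.3,-0.65,0.09,0,0,-58,0.3,-0.65,0.09,0,0,-58,0.3,-0.65,0.09,0,0,-58,0.3,-0.65,0.09,0,0,-58,0.3,-0.65,0.09,0,0,-58,0.3,-0.65,0.09,0,0,-58,0.3,-0.65,0.09,0,0,-58,0.3,-0.65,0.09,0,0,-58,0.3,-0.65,0.09,0,0,-58,0.3,-0.65,0.09,0,0,-58,0.3,-0.65,0.09,0,0,-58,0.3,-0.65,0.09,0,0,-58], "claw": 0.094}}

```text
clock: 1.8
eef_pos: [509.7, -141.4, 294.9]
eef_rot: [-3.141, -0.001, 1.737]
wrist_force: [0.4, -0.0, 0.4]
finger_gap: 94.1
finger_force: 0.0
```

```bash
python3 - <<'E'
from h import *
s=manip.read_state(); print(s["clock"],s["eef_pos"],s["eef_rot"],s["joints"])
c=get_calibration("wrist"); print(c)
p,d=camera("wrist"); np.savez("w1.npz",p=p,d=d,c=c); cv2.imwrite("pics/w1.png",p[...,::-1])
E
```

```text
1.8 [ 509.74361272 -141.44805587  294.87744018] [-3.14067671e+00 -6.65940887e-04  1.73700225e+00] [-3.39991162e-01  2.00260614e-01  1.43898192e+00  1.38641391e-04
  1.50347409e+00 -5.06206799e-01]
{'fx': 281.50677409570363, 'fy': 281.50677409570363, 'cx': 255.26868298764748, 'cy': 193.94897249349322, 'k1': -0.05839258065046102, 'origin': array([496.25240476, -60.4257492 , 473.59914419]), 'attitude': array([2.86015286e+00, 9.05606615e-04, 1.65796924e-01])}
```

View pics/w1.png

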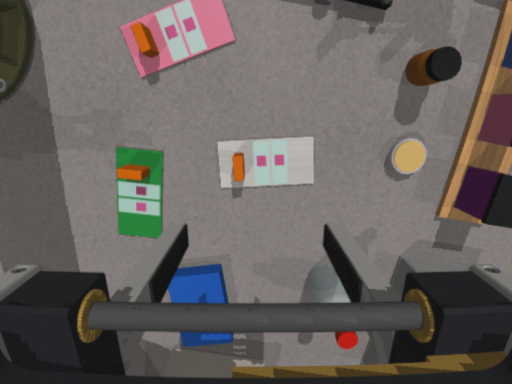

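The wrist view shows the whole carrier: plate corners near (218,142), (314,137), (314,186) and (221,188), with the handle at (238,167).

```bash
cat >> h.py <<'E'
def comp(mask,roi):
    m=np.zeros(mask.shape,np.uint8); x0,y0,x1,y1=roi; m[y0:y1,x0:x1]=mask[y0:y1,x0:x1]
    n,l,s,ce=cv2.connectedComponentsWithStats(m); k=1+np.argmax(s[1:,4])
    ys,xs=np.where(l==k); return np.c_[xs,ys].astype(float)
def rep(c,d,name,mask,roi,z):
    uv=comp(mask,roi); P=onplane(c,uv,z)[:,:2].astype(np.float32); r=cv2.minAreaRect(P)
    dd=d[uv[:,1].astype(int),uv[:,0].astype(int)]; ok=dd>0
    zz=np.median(bydepth(c,uv[ok],dd[ok])[:,2]) if ok.any() else None
    print(name,len(uv),"centroid",P.mean(0).round(1),"rect",np.round(r[0],1),np.round(r[1],1),round(r[2],2),"z",zz)
    print("  corners",cv2.boxPoints(r).round(1).tolist()); return r
E
python3 - <<'E'
from h import *
f=np.load("w1.npz",allow_pickle=True); p,d,c=f["p"],f["d"],f["c"].item()
H,S,V=cv2.split(cv2.cvtColor(p,cv2.COLOR_RGB2HSV))
print(p[180,300],p[130,260],p[160,262],p[167,238])
org=((H<15)&(S>150)&(V>90)).astype(np.uint8)
pl=cv2.morphologyEx((((V>135)|(org>0))).astype(np.uint8),cv2.MORPH_CLOSE,np.ones((7,7)))
rep(c,d,"plate",pl,(205,125,330,200),5)
rep(c,d,"handle",org,(225,145,255,190),45)
E
```

```text
[182 178 173] [123 118 116] [184  82 128] [196  97  10]
plate 4603 centroid [ 525.6 -136. ] rect [ 521.5 -141.7] [171.8  89.7] 13.32 z 4.589392596469054
  corners [[427.6000061035156, -117.80000305175781], [448.29998779296875, -205.10000610351562], [615.4000244140625, -165.5], [594.7999877929688, -78.19999694824219]]
handle 273 centroid [ 482.9 -144. ] rect [ 482.8 -143.9] [15.5 42.2] 9.45 z 43.994181664407904
  corners [[471.70001220703125, -124.30000305175781], [478.6000061035156, -166.0], [493.8999938964844, -163.5], [487.0, -121.80000305175781]]
```

Emit:
{"fn": "jog_arm", "kwargs": {"plan": [-0.027,-0.004,-0.1,0,0,1,-0.027,-0.004,-0.1,0,0,1,-0.027,-0.004,-0.22,0,0,1,-0.027,-0.004,-0.22,0,0,1,-0.027,-0.004,-0.22,0,0,1,-0.027,-0.004,-0.25,0,0,1,-0.027,-0.004,-0.27,0,0,1,-0.027,-0.004,-0.283,0,0,1,-0.027,-0.004,-0.283,0,0,1,-0.027,-0.004,-0.283,0,0,1]}}

```text
clock: 2.85
eef_pos: [483.4, -145.4, 13.3]
eef_rot: [3.141, 0.0, 1.756]
wrist_force: [0.7, -0.7, 0.1]
finger_gap: 93.7
finger_force: 0.0
```

Emit:
{"fn": "jog_arm", "kwargs": {"plan": [0,0,0,0,0,0,0,0,0,0,0,0,0,0,0,0,0,0,0,0,0,0,0,0,0,0,0,0,0,0,0,0,0,0,0,0,0,0,0,0,0,0,0,0,0,0,0,0], "claw": 0.0, "force": 35}}

```text
clock: 3.65
eef_pos: [483.0, -145.7, 12.4]
eef_rot: [-3.142, -0.0, 1.755]
wrist_force: [0.6, 0.2, 0.2]
finger_gap: 33.4
finger_force: 0.0
```

Still closing at 33 mm; I'll let the fingers finish.

Emit:
{"fn": "jog_arm", "kwargs": {"plan": [0,0,0,0,0,0,0,0,0,0,0,0,0,0,0,0,0,0,0,0,0,0,0,0,0,0,0,0,0,0,0,0,0,0,0,0]}}

```text
clock: 4.25
eef_pos: [483.0, -145.7, 12.4]
eef_rot: [-3.141, -0.0, 1.755]
wrist_force: [-0.0, 0.3, -0.5]
finger_gap: 16.0
finger_force: 34.9
```

Emit:
{"fn": "jog_arm", "kwargs": {"plan": [0,0,0.02,0,0,0,0,0,0.05,0,0,0,0,0,0.08,0,0,0,0,0,0.11,0,0,0,-0.01,0.03,0.12,0,0,-3,-0.02,0.06,0.12,0,0,-6,-0.03,0.09,0.12,0,0,-9,-0.03,0.12,0.12,0,0,-10.5,-0.03,0.15,0.12,0,0,-10.5,-0.03,0.18,0.12,0,0,-10.5,-0.03,0.2,0.12,0,0,-10.5,-0.03,0.21,0.12,0,0,-10.5,-0.03,0.21,0.12,0,0,-10.5,-0.03,0.21,0.12,0,0,-10.5,-0.03,0.21,0.12,0,0,-10.5]}}

```text
clock: 5.75
eef_pos: [453.0, 63.5, 132.4]
eef_rot: [-3.141, 0.0, 1.571]
wrist_force: [0.7, -0.3, -1.9]
finger_gap: 16.0
finger_force: 34.9
```

```bash
python3 - <<'E'
from h import *
s=manip.read_state(); print(s["clock"],s["eef_pos"],s["eef_rot"],s["wrist_force"],s["moment"])
c=get_calibration("wrist")
p,d=camera("wrist"); np.savez("w2.npz",p=p,d=d,c=c); cv2.imwrite("pics/w2.png",p[...,::-1])
E
```

```text
5.75 [453.04656508  63.47680593 132.37991586] [-3.14144711e+00  1.13551180e-04  1.57073027e+00] [ 0.6516652  -0.25427202 -1.8855163 ] [-0.07129593  0.11776177  0.0199887 ]
```

View pics/w2.png

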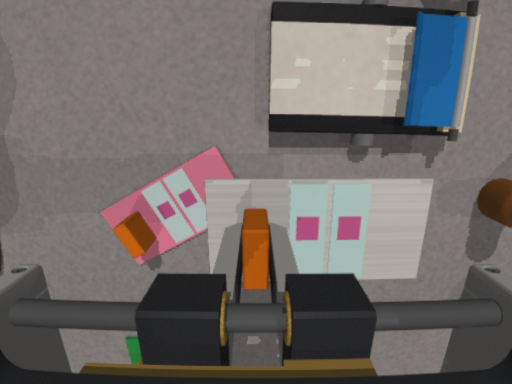

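The wrist view shows the stage at upper right: deck near end at column 271, leaf from column 405 to 465. The held carrier's front edge is at about column 425, rows 180-280, and its long edge is near row 180.

```bash
python3 - <<'E'
from h import *
f=np.load("w2.npz",allow_pickle=True); p,d,c=f["p"],f["d"],f["c"].item()
H,S,V=cv2.split(cv2.cvtColor(p,cv2.COLOR_RGB2HSV))
black=(V<50).astype(np.uint8)
lane=((V>120)&(p[...,0]>p[...,2])).astype(np.uint8)
leaf=((H>95)&(H<125)&(S>150)&(V>80)).astype(np.uint8)
rep(c,d,"leaf",leaf,(380,5,490,140),30)
def line(name,pts,z):
    P=onplane(c,pts,z)[:,:2].astype(np.float32); vx,vy,x,y=cv2.fitLine(P,cv2.DIST_HUBER,0,.01,.01).ravel()
    a=np.degrees(np.arctan2(vy,vx)); print(name,len(pts),"mid",P.mean(0).round(1),"ang",round(float(a),2),"min/max",P.min(0).round(1),P.max(0).round(1))
# lane edges along columns, black/bench edges
cols=range(285,395,4)
line("lane hiY",[(u,np.where(lane[:70,u])[0].min()-.5) for u in cols],20)
line("lane loY",[(u,np.where(lane[70:135,u])[0].max()+70.5) for u in cols],20)
b=lambda a: np.where(a)[0]
line("deck loY",[(u,b(black[100:150,u]).max()+100.5) for u in cols],20)
line("deck hiY",[(u,b(black[0:40,u]).min()-.5) for u in cols],20)
line("deck near",[(b(black[v,250:300]).min()+249.5,v) for v in list(range(6,20,2))+list(range(120,132,2))],20)
line("lane near",[(b(lane[v,255:300]).min()+254.5,v) for v in range(30,110,4)],20)
line("leaf lip",[(b(leaf[v,380:480]).min()+379.5,v) for v in range(20,120,4)],39)
line("leaf hinge",[(b(leaf[v,380:490]).max()+380.5,v) for v in range(20,120,4)],32)
pl=((V>130)).astype(np.uint8)
line("car front",[(b(pl[v,400:445]).max()+400.5,v) for v in range(188,272,4)],125)
line("car hiY",[(u,b(pl[160:200,u]).min()+159.5) for u in list(range(375,425,4))],125)
rep(c,d,"handle",((H<15)&(S>150)&(V>90)).astype(np.uint8),(235,200,280,295),165)
dd=d[188:272:6,405]; print(bydepth(c,[(405,v) for v in range(188,272,6)],dd)[:,2].round(1), bydepth(c,[(225,188)],[d[188,225]])[:,2])
E
```

```text
leaf 5427 centroid [624.4 187.3] rect [624.6 186.1] [103.1  49.5] 89.28 z 32.51520723284955
  corners [[599.2000122070312, 134.89999389648438], [648.7000122070312, 134.3000030517578], [650.0, 237.39999389648438], [600.5, 238.0]]
lane hiY 28 mid [531.6 228.4] ang -0.84 min/max [480.6 227.2] [583.4 229.1]
lane loY 28 mid [537.1 144.2] ang -0.77 min/max [482.5 143.4] [592.5 145.1]
deck loY 28 mid [538.4 126.3] ang -0.9 min/max [483.  123.6] [594.7 127.4]
deck hiY 28 mid [530.6 245.1] ang -0.11 min/max [480.2 243.9] [581.8 246.2]
deck near 13 mid [466.8 189.3] ang 89.37 min/max [466.1 128.8] [467.9 242. ]
lane near 20 mid [460.9 187.3] ang 87.26 min/max [452.1 152.2] [467.3 221.4]
leaf lip 25 mid [595.6 186.5] ang 89.36 min/max [594.7 143.9] [596.7 227.5]
leaf hinge 25 mid [647.8 189.3] ang 89.19 min/max [647.  144.9] [648.7 232.1]
car front 21 mid [578.4  65.3] ang 89.55 min/max [576.8  32.7] [589.4  96.1]
car hiY 13 mid [551.7 103.5] ang 0.19 min/max [534.7 103.5] [568.8 103.6]
handle 2041 centroid [452.8  69.9] rect [452.8  69.2] [15.  51.1] 0.41 z 163.96520292965505
  corners [[445.1000061035156, 94.80000305175781], [445.5, 43.599998474121094], [460.3999938964844, 43.70000076293945], [460.1000061035156, 94.9000015258789]]
[124.2 124.2 124.9 123.9 125.4 124.1 125.8 123.9 123.4 124.6 124.2 123.5
 124.8 124.5] [125.35898263]
```

Emit:
{"fn": "jog_arm", "kwargs": {"plan": [0,0.03,-0.01,0,0,-0.8,0,0.06,-0.02,0,0,-0.8,-0.001,0.09,-0.03,0,0,-0.8,-0.002,0.115,-0.04,0,0,-0.8,-0.002,0.123,-0.06,0,0,-0.8,-0.002,0.123,-0.08,0,0,-0.8,-0.002,0.123,-0.09,0,0,-0.8,-0.002,0.123,-0.096,0,0,-0.8,-0.002,0.123,-0.096,0,0,-0.8,-0.002,0.123,-0.096,0,0,-0.8,-0.002,0.123,-0.096,0,0,-0.8]}}

```text
clock: 6.9
eef_pos: [451.5, 187.3, 37.2]
eef_rot: [3.14, -0.0, 1.557]
wrist_force: [-0.0, 0.2, -2.7]
finger_gap: 15.9
finger_force: 34.9
```

```bash
python3 - <<'E'
from h import *
s=manip.read_state(); print(s["clock"],s["eef_pos"],s["eef_rot"],s["wrist_force"],s["moment"])
c=get_calibration("wrist")
p,d=camera("wrist"); np.savez("w3.npz",p=p,d=d,c=c); cv2.imwrite("pics/w3.png",p[...,::-1])
p,d=camera("side"); np.savez("s3.npz",p=p,d=d); cv2.imwrite("pics/s3.png",cv2.resize(p[140:240,200:340,::-1],None,fx=5,fy=5))
E
```

```text
6.9 [451.49419058 187.28345104  37.22902419] [ 3.14033548e+00 -4.12555875e-04  1.55746116e+00] [-0.04533358  0.19241531 -2.68543491] [-0.06726341  0.13129952  0.00400689]
```

View pics/w3.png

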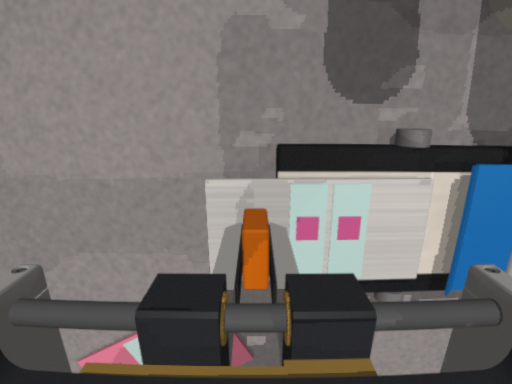

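View pics/s3.png

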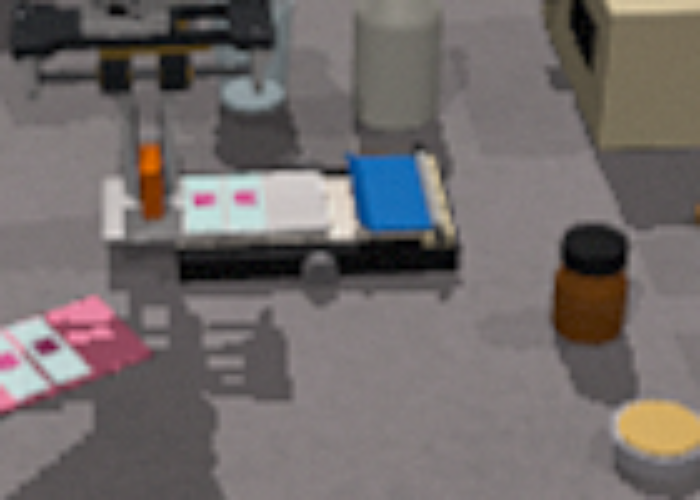

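The carrier lies level just over the deck. In the wrist view its upper edge (row 180) is parallel to the deck edge (row 146), and its front (column 428) is short of the leaf lip (column 462). A quick check of centring and distance follows.

```bash
python3 - <<'E'
from h import *
f=np.load("w3.npz",allow_pickle=True); p,d,c=f["p"],f["d"],f["c"].item()
print(manip.read_state()["eef_pos"])
H,S,V=cv2.split(cv2.cvtColor(p,cv2.COLOR_RGB2HSV)); b=lambda a: np.where(a)[0]
leaf=((H>95)&(H<125)&(S>150)&(V>80))
def line(n,pts,z):
    P=onplane(c,pts,z)[:,:2].astype(np.float32); l=cv2.fitLine(P,cv2.DIST_HUBER,0,.01,.01).ravel()
    print(n,np.median(P,0).round(1),"ang",round(float(np.degrees(np.arctan2(l[1],l[0]))),2))
black=V<45
line("deck hiY",[(u,b(black[125:165,u]).min()+124.5) for u in range(285,390,4)],20)
line("deck near",[(b(black[v,255:300]).min()+254.5,v) for v in range(150,170,2)],20)
line("leaf lip",[(b(leaf[v,430:512]).min()+429.5,v) for v in range(175,285,4)],39)
ys=b(leaf[:,490]); print("leaf y ends",onplane(c,[(490,ys.min()),(490,ys.max())],30).round(1))
sat=p[...,0].astype(int)-p[...,2]
zt=d[200:270:5,400]; print("plate z",np.median(bydepth(c,[(400,v) for v in range(200,270,5)],zt)[:,2]))
pl=V>130
line("car hiY",[(u,[v for v in range(176,188) if sat[v,u]<14 and V[v,u]>110][0]-.5) for u in range(295,425,5)],29)
print(p[220,415:440:3].tolist())
E
```

```text
[451.3361255  187.33298107  37.02252455]
deck hiY [508.8 248.3] ang -1.15
deck near [466.8 238. ] ang -89.65
leaf lip [595.  190.5] ang 89.01
leaf y ends [[615.8 235.1  30. ]
 [634.4 156.8  30. ]]
plate z 29.02440250713319
car hiY [521.9 226.1] ang -0.65
[[195, 190, 185], [194, 189, 184], [194, 189, 185], [192, 188, 183], [200, 192, 180], [206, 197, 184], [205, 194, 181], [203, 194, 181], [202, 192, 180]]
```

Emit:
{"fn": "jog_arm", "kwargs": {"plan": [0,0,-0.002,0,0,0,0,0,-0.002,0,0,0,0.005,0,-0.002,0,0,0,0.01,0,-0.002,0,0,0,0.015,0,-0.002,0,0,0,0.02,0,-0.002,0,0,0,0.025,0,-0.002,0,0,0,0.03,0,-0.002,0,0,0,0.035,-0.001,-0.002,0,0,0,0.04,-0.001,-0.002,0,0,0,0.045,-0.001,-0.002,0,0,0,0.05,-0.001,-0.002,0,0,0,0.05,-0.001,-0.002,0,0,0,0.05,-0.001,-0.002,0,0,0]}}

```text
clock: 8.4
eef_pos: [500.9, 186.3, 34.3]
eef_rot: [-3.141, 0.0, 1.558]
wrist_force: [0.6, -0.7, -1.7]
finger_gap: 16.2
finger_force: 34.9
```

```bash
python3 - <<'E'
from h import *
p,d=camera("side"); cv2.imwrite("pics/s4.png",cv2.resize(p[140:240,200:340,::-1],None,fx=5,fy=5))
E
```

```text
(no output)
```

View pics/s4.png

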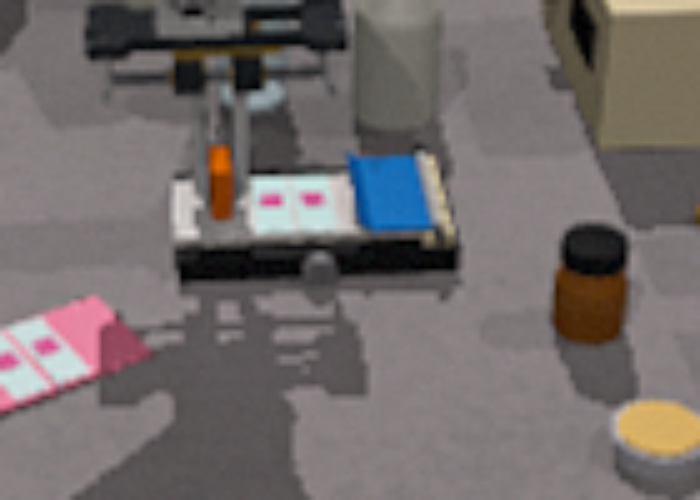

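The carrier's front is under the leaf, with the leaf still down at (390,190) in the crop. Next I'll creep to the stop.

Emit:
{"fn": "jog_arm", "kwargs": {"plan": [0.003,0,0,0,0,0,0.006,0,0,0,0,0,0.009,0,0,0,0,0,0.011,0,0,0,0,0,0.013,0,0,0,0,0,0.013,0,0,0,0,0,0.013,0,0,0,0,0]}}

```text
clock: 9.15
eef_pos: [514.0, 186.3, 34.4]
eef_rot: [-3.141, 0.0, 1.558]
wrist_force: [-0.1, -0.3, -2.1]
finger_gap: 16.3
finger_force: 34.9
```

Emit:
{"fn": "jog_arm", "kwargs": {"plan": [0.001,0,0,0,0,0,0.001,0,0,0,0,0,0.001,0,0,0,0,0]}}

```text
clock: 9.45
eef_pos: [515.0, 186.3, 34.5]
eef_rot: [3.142, -0.0, 1.558]
wrist_force: [-0.4, 0.3, -2.6]
finger_gap: 15.6
finger_force: 34.9
```

Emit:
{"fn": "jog_arm", "kwargs": {"plan": [0.001,0,0,0,0,0,0.001,0,0,0,0,0,0.001,0,0,0,0,0]}}

```text
clock: 9.75
eef_pos: [516.0, 186.3, 34.4]
eef_rot: [-3.142, 0.0, 1.558]
wrist_force: [-0.2, 0.3, -3.2]
finger_gap: 15.6
finger_force: 34.9
```

Emit:
{"fn": "jog_arm", "kwargs": {"plan": [0.001,0,0,0,0,0,0.001,0,0,0,0,0,0.001,0,0,0,0,0]}}

```text
clock: 10.05
eef_pos: [517.0, 186.3, 34.4]
eef_rot: [-3.142, -0.0, 1.558]
wrist_force: [-0.0, 1.2, -2.5]
finger_gap: 15.7
finger_force: 34.9
```

Emit:
{"fn": "jog_arm", "kwargs": {"plan": [0.001,0,0,0,0,0,0.001,0,0,0,0,0,0.001,0,0,0,0,0]}}

```text
clock: 10.35
eef_pos: [517.3, 186.4, 34.2]
eef_rot: [-3.14, 0.0, 1.558]
wrist_force: [-5.3, 0.6, 0.1]
finger_gap: 15.5
finger_force: 34.9
```

Emit:
{"fn": "jog_arm", "kwargs": {"plan": [0.001,0,0,0,0,0,0.001,0,0,0,0,0,0.001,0,0,0,0,0]}}

```text
clock: 10.65
eef_pos: [517.4, 186.5, 33.9]
eef_rot: [-3.138, 0.0, 1.558]
wrist_force: [-11.5, 2.3, 1.4]
finger_gap: 15.9
finger_force: 35.0
```

Contact with the stop came at TCP x of about 517.2. I'll ease back the push, then lower and press.

Emit:
{"fn": "jog_arm", "kwargs": {"plan": [-0.0015,0,0,0,0,0,-0.0015,0,0,0,0,0,-0.0015,0,-0.001,0,0,0,-0.0015,0,-0.002,0,0,0,-0.0015,0,-0.002,0,0,0,-0.0015,0,-0.002,0,0,0]}}

```text
clock: 11.25
eef_pos: [517.3, 186.3, 32.4]
eef_rot: [-3.141, 0.0, 1.558]
wrist_force: [-6.0, 0.0, 0.9]
finger_gap: 16.0
finger_force: 35.0
```

Emit:
{"fn": "jog_arm", "kwargs": {"plan": [0,0,-0.0005,0,0,0,0,0,-0.0005,0,0,0,0,0,-0.0005,0,0,0]}}

```text
clock: 11.55
eef_pos: [517.4, 186.3, 32.4]
eef_rot: [-3.141, 0.0, 1.558]
wrist_force: [-8.7, -1.3, 7.5]
finger_gap: 16.1
finger_force: 35.0
```

Emit:
{"fn": "jog_arm", "kwargs": {"plan": [-0.0008,0,-0.0002,0,0,0,-0.0008,0,-0.0002,0,0,0,-0.0008,0,-0.0002,0,0,0,-0.0008,0,-0.0002,0,0,0,-0.0008,0,-0.0002,0,0,0]}}

```text
clock: 12.05
eef_pos: [517.4, 186.3, 32.4]
eef_rot: [3.14, -0.0, 1.558]
wrist_force: [-1.4, -0.8, 4.8]
finger_gap: 15.9
finger_force: 35.0
```

```bash
python3 - <<'E'
from h import *
for i in range(4):
    p,d=camera("side" if i else "wrist"); s=manip.read_state(); print(s["eef_pos"].round(2),s["eef_rot"].round(4),s["wrist_force"].round(1),s["moment"].round(2))
    if i==0:
        c=get_calibration("wrist"); w=p; wd=d
a=cv2.resize(p[150:220,210:310,::-1],None,fx=5,fy=5)
cv2.imwrite("pics/s5.png",np.vstack([a,cv2.resize(w[150:320,200:512,::-1],(500,272))])[:600])
for uv in [(215,190),(215,260),(280,190),(385,200),(385,260)]:
    print(uv,bydepth(c,[uv],[np.median(wd[uv[1]-3:uv[1]+4,uv[0]-3:uv[0]+4])]).round(1))
E
```

```text
[517.37 186.33  32.43] [ 3.1401e+00 -3.0000e-04  1.5575e+00] [-2.4 -0.2  6.6] [-0.21  0.82 -0.15]
[517.35 186.33  32.41] [ 3.1401e+00 -3.0000e-04  1.5576e+00] [-1.8 -0.1  6.1] [-0.14  0.75 -0.13]
[517.39 186.34  32.42] [ 3.1401e+00 -3.0000e-04  1.5576e+00] [-2.2  0.4  5.8] [-0.16  0.79 -0.09]
[517.34 186.32  32.4 ] [ 3.1402e+00 -3.0000e-04  1.5576e+00] [-2.7 -0.7  5.5] [-0.21  0.81 -0.07]
(215, 190) [[489.8 217.6  24.3]]
(215, 260) [[486.9 164.   24.9]]
(280, 190) [[534.6 217.   24.2]]
(385, 200) [[604.5 211.5  33.2]]
(385, 260) [[610.5 165.8  32.3]]
```

View pics/s5.png

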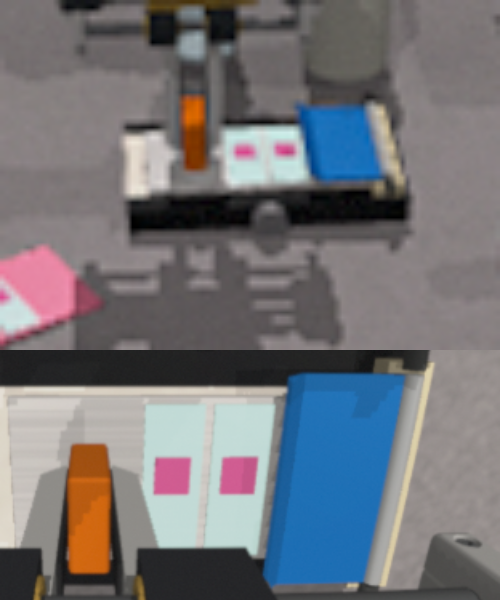

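The carrier lies flat on the deck (plate top z of about 24.5) against the stop, with the leaf down over its front. I'll add a slightly firmer press for margin.

Emit:
{"fn": "jog_arm", "kwargs": {"plan": [0,0,-0.0005,0,0,0,0,0,-0.0005,0,0,0,0,0,-0.0005,0,0,0,0,0,-0.0005,0,0,0]}}

```text
clock: 12.65
eef_pos: [517.4, 186.3, 32.4]
eef_rot: [3.14, -0.0, 1.558]
wrist_force: [-4.5, -1.6, 12.2]
finger_gap: 15.8
finger_force: 35.0
```

```bash
python3 -c "
from cell import manip
print(manip.read_state()['wrist_force']); print(manip.sign_off())"
```

```text
[-4.51647862 -1.63226328 12.1662115 ]
the job is handed in; nothing more can be done
None
```

I handed the job in at about 12.7 s of the 48 s allowed: the carrier is under the leaf against the stop, flat on the deck and still held, pressed down with roughly 12–14 N; the leaf looked down in the last pictures, but no verdict came back.

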